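Pack two drying canisters down a filling tube

ROBOT

A 7-joint arm with a two-finger parallel gripper is mounted at the origin on the work surface. World frame = base frame: x ahead of the robot, y to its left, z up, the work surface at z = 0. Lengths are in m, angles in rad, forces in N, time in s.
With the tool pointing down it reaches from about 0.425 to 0.925 m from the base axis. Payload 6.8 kg.
Tool frame: the origin (TCP) lies midway between the tips of the shut fingers; the grasp point (between the pads) lies 19 mm behind it; z points along the fingers, y is the direction in which the jaws open and shut (so a half turn about z gives the same grasp; the last joint's range is limited). The gripper opens to 85 mm and grips with 20 to 120 N. Pads are 22 mm wide; open, the fingers measure 114 mm over their backs; the gripper's body (76 mm by 85 mm) begins 54 mm behind the grasp point. The pads swing forward as they close: fully open they stand 13 mm farther back than shut.
Start: joints at [-1.265, 0.477, 0.022, 1.555, -0.011, 1.109, -0.083], TCP at [0.271, 0.618, 0.231] pointing down, gripper open.
Joint ranges: [-2.96, 2.96], [-0.34, 2.1], [-1.41, 1.46], [0.24, 2.44], [-1.37, 4.51], [0.17, 1.92], [-2.96, 2.96]. Speed limits (rad/s): [2.39, 2.39, 3.14, 3.14, 3.14, 3.14, 3.14].

INTERFACE

Orientations are given as a 3x3 rotation matrix whose columns are the frame's x, y, z axes.
In Python, from station import status, viewer, arm gives the robot as it stands.
- The arm moves only by the tool apply_moves, never from a script. Its argument "motion" is a list of rows, each an object with "delta_pos": the shift along the tool's x, y, z in m, a list of three; "turn": the turn, a rotation vector about the tool's x, y, z in rad, a list of three; "fingers": the opening, from 0 (shut) to 1 (fully open). A call has 1 to 12 rows; each row shifts and turns the commanded pose from where the row before left it, along the tool's axes as they then stand; what a row does not reach is not made up. A row lasts 1/10 s, in which the tool goes at most 50 mm and 8.59 degrees, less where a joint would pass 70% of its speed; a pose out of reach is approached as far as the arm can. A call with a gripper value outside its range is refused whole. The fingers move at their own pace and stop on an object; the grip force is fixed at half the most. Time passes only in rows, so rows that do not move let the fingers close. It gives the time, the measured TCP pose, the force and the opening at its end, in the units of the state.
- status.state(): the state, without advancing time (a new reading comes with each control period).
- viewer.camera(name): name is "side" or "top" or "wrist"; returns the picture (420x560x3 uint8, red, green, blue); there is no depth.
- viewer.camera_params(name): a dict with "fx", "fy", "cx", "cy" (pixels), "origin" and "orientation" of the camera in the world. Camera axes: x right, y down, z forward; pixel columns grow to the right and rows downward; lengths in m; the calibration is good to about 2 mm. A picture is of the moment at which its call begins: read the wrist's pose just before it. camera_params takes no time and is no camera call; for the wrist camera it gives the pose at the moment of the call.
- arm.close_job(): hands the job in, once; it reports no verdict.
The state is a dict: "time": time; "joint_pos": joint angles; "qvel": joint speeds; "effort": joint torques, N m; "eef_pos": TCP position; "tcp_rot": TCP orientation; "ft_force": force on the tool from outside, world axes, zero at the start; "ft_torque": the same for the moment, N m; "finger_gap": finger opening in m.
Only numpy, scipy, OpenCV 4.12 (cv2) and the standard library are available. Lean on these libraries where they do the work, as an engineer would, in place of code of your own. Each camera call takes 0.05 s, during which the arm holds its last target. There are 200 camera calls.

TASK

Two drying canisters have hung up part-way down the clear tube. Take the packing rod out of its holder, push both canisters down with it until they sit tight together at the very bottom and press them home with a firm push of about 20 newtons, but never more than 35, since the shells crack. Then stand the rod upright in its holder again and let go, leaving the jar, carton and bottle where they are.

Things in the scene. Friction and masses are not known exactly. Their poses are not given: they have to be found in the camera images.
- tube: Clear plastic tube standing upright on a square aluminium base 110 mm wide and 14 mm high; both are fixed. Tube 35 mm outside, 27 mm inside diameter, open at the top, mouth 125 mm above the origin. Origin: centre of the underside of the base; z up, along the tube.
- tube_mouth (a point): Centre of the tube's open mouth, 125 mm above the table; z up. Inside the tube, out of sight, an adjustable stop with a rubber face forms the bottom: its upper face lies anywhere from 18 to 34 mm above the tube's origin, differently each time and not measured; it yields about 2 mm under 20 N (9 N per mm) and springs back.
- canister_upper: Upper white plastic canister in the tube, 24 mm diameter, 20 mm high, 40 g, with two small sprung shoes at its sides that rub on the tube wall, so it stays where it is until pushed; it starts with its top 8 to 18 mm below the mouth. Origin: centre of its underside; z up. Each canister takes about 2 to 3.5 N to slide, both together 4 to 7 N. Shells crack above 35 N.
- canister_lower: Lower canister, the same as the upper one, under it in the tube with a gap of 10 mm or more to it and 13 mm or more to the stop. Origin: centre of its underside; z up. Both are fully home when they touch each other, the lower one stands on the stop, and a push of 20 N (15 N is enough) held still for half a second no longer moves them.
- rod: Packing rod, 141 mm long, 140 g, standing upright in its holder at the start. Steel shaft 16 mm diameter with a flat foot, from 0 to 86 mm; a white collar 38 mm diameter from 86 to 91 mm; a white round handle 26 mm diameter from 91 to 141 mm, to be gripped from above. Origin: centre of the foot; z along the rod towards the handle.
- holder: Fixed rod holder: grey square base 90 mm wide and 10 mm high with an upright round sleeve, 34 mm outside and 23 mm inside diameter, its top 55 mm above the origin, its floor 10 mm above the origin (the rod's foot stands there). Origin: centre of the underside; z up.
- pill_jar: Bystander: white jar, 56 mm diameter, 85 mm high. Origin: centre of its underside.
- carton: Bystander: medicine carton lying flat, 60 x 120 x 40 mm (x, y, z). Origin: centre of its underside.
- amber_bottle: Bystander: amber bottle, 54 mm diameter, 95 mm high. Origin: centre of its underside.
Things that resemble listed ones, but are neither listed nor needed, are in the scene too. What is shaped like the rod but black or yellow is not meant. Leave any brown look-alike of the holder alone.

How it is judged:
By the outcome, as a careful person would: the job done as asked, in the order asked, and still so for the second after the job is handed in, with the robot touching nothing.
It also fails if it takes over 45 s, if anything falls off the work surface, if the arm or the gripper's body presses on something with over 40 N, if the wrist force passes 120 N, or if a joint passes its speed limit or range.

## Working session

There is one attempt and no reset: what is moved stays moved. The work goes in short steps, Python scripts to look and compute and a tool call to move; the robot and the scene stay as the last step left them, time stands still between calls to the robot, and variables do not carry over. Pictures are saved under pics/ and viewed, about 8 in all and at most 12, crops included, and the job is handed in when it is done.

Besides the shell and the picture viewer there is one more tool, called after "Emit:" in YAML: its name, and indented under it one key for each argument. apply_moves: Moves the arm, as the interface text tells. Its arguments: {"type":"object","properties":{"motion":{"type":"array"}},"required":["motion"]}

```bash
ls; mkdir -p pics; python3 - <<'E'
from station import status, viewer
import cv2,numpy as np
s=status.state()
for k in s: print(k,np.round(s[k],4).tolist())
ims=[]
for n in("side","top"):
    p=viewer.camera_params(n); print(n,{k:np.round(v,4).tolist() for k,v in p.items()})
    im=viewer.camera(n)[:,:,::-1]; cv2.imwrite(f"pics/{n}0.png",im)
E
```

```text
pics
time 0.0
joint_pos [-1.2651, 0.4778, 0.0223, 1.5565, -0.0115, 1.1093, -0.0831]
qvel [-0.0009, -0.0006, -0.0014, -0.0, -0.0018, 0.001, -0.0003]
effort [-0.0001, -59.6445, 1.6078, -28.1205, 0.0125, 0.0093, 0.0]
eef_pos [0.2712, 0.6175, 0.2303]
tcp_rot [[-0.9156, 0.4021, -0.0006], [0.4021, 0.9156, -0.0017], [-0.0001, -0.0018, -1.0]]
ft_force [0.4913, 0.1332, 0.6197]
ft_torque [-0.0042, 0.0233, -0.0251]
finger_gap 0.0853
side {'fx': 408.5259, 'fy': 408.5259, 'cx': 281.7871, 'cy': 212.2819, 'origin': [0.3997, 0.5787, 0.7829], 'orientation': [[-0.9794, -0.1373, 0.1478], [-0.2011, 0.723, -0.661], [-0.0161, -0.6771, -0.7357]]}
top {'fx': 428.1896, 'fy': 428.1896, 'cx': 280.8228, 'cy': 209.6334, 'origin': [0.4603, -0.0007, 1.0408], 'orientation': [[-0.0081, -0.9943, 0.1062], [-0.9999, 0.0068, -0.0125], [0.0118, -0.1062, -0.9943]]}
```

View pics/side0.png

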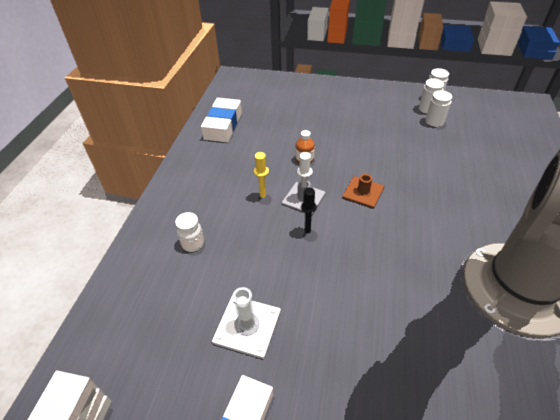

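View pics/top0.png

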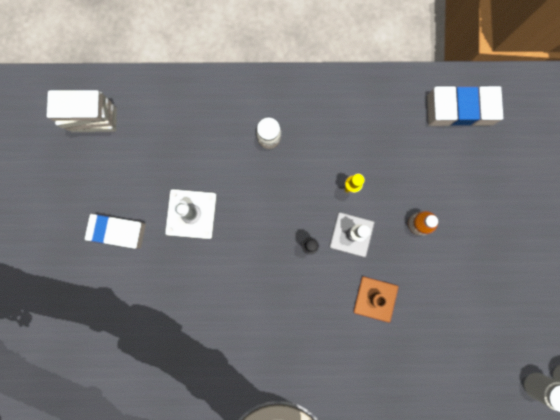

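The side and top views agree:

| Thing | Top px | Side px |
|---|---|---|
| Tube on white base | (190,214) | (245,325) |
| White rod in grey holder | (353,235) | (304,190) |
| Black look-alike | (310,244) | – |
| Yellow look-alike | (355,183) | – |
| Brown holder | (376,300) | – |
| Amber bottle | (424,222) | – |

Next I measure.

```bash
cat > h.py <<'E'
import numpy as np,cv2
from station import status,viewer
def ray(p,uv,z):
    R=np.array(p["orientation"]);o=np.array(p["origin"])
    d=R@np.array([(uv[0]-p["cx"])/p["fx"],(uv[1]-p["cy"])/p["fy"],1])
    return o+d*(z-o[2])/d[2]
def proj(p,X):
    c=np.array(p["orientation"]).T@(np.array(X)-p["origin"])
    return p["fx"]*c[0]/c[2]+p["cx"],p["fy"]*c[1]/c[2]+p["cy"]
E
python3 - <<'E'
from h import *
def comp(mask,box):
    m=np.zeros_like(mask);x0,y0,x1,y1=box;m[y0:y1,x0:x1]=mask[y0:y1,x0:x1]
    cs,_=cv2.findContours(m,0,2);return max(cs,key=cv2.contourArea)
for n,bt,bh,bb in(("top",(155,180,230,250),(322,205,382,262),(290,225,325,262)),("side",(205,280,290,365),(275,180,332,215),None)):
    im=cv2.imread(f"pics/{n}0.png");p=viewer.camera_params(n)
    hsv=cv2.cvtColor(im,cv2.COLOR_BGR2HSV);g=im.min(2)
    for nm,b,z,t in(("tube",bt,.014,110),("holder",bh,.010,110)):
        c=comp((g>t).astype(np.uint8),b)
        r=cv2.minAreaRect(c);q=cv2.boxPoints(r)
        W=np.array([ray(p,a,z) for a in q]);
        print(n,nm,np.round(r[0]),cv2.contourArea(c),"centre",W.mean(0).round(4),"sides",np.linalg.norm(np.diff(W,axis=0),axis=1).round(3),"ang",np.degrees(np.arctan2(*(W[1]-W[0])[[1,0]])).round(1))
p=viewer.camera_params("top")
for nm,uv,z in(("rodtop",(363,231),.151),("black top",(312,246),.141),("yellow top",(357,180),.141),("amber",(432,221),.095),("brown sleeve",(380,300),.055),("jar",(268,128),.085),("carton",(121,232),.04),("tubemouth",(183,209),.125)):
    print(nm,ray(p,uv,z).round(3))
im=cv2.imread("pics/top0.png")
cv2.imwrite("pics/crop0.png",np.hstack([cv2.resize(im[175:255,155:235],None,fx=5,fy=5,interpolation=2),cv2.resize(im[195:275,305:385],None,fx=5,fy=5,interpolation=2)]))
E
```

```text
top tube [192. 218.] 2576.0 centre [0.5517 0.1997 0.014 ] sides [0.179 0.145 0.176] ang -90.4
top holder [353. 234.] 1866.0 centre [ 0.5096 -0.1883  0.01  ] sides [0.16  0.109 0.159] ang -19.5
side tube [247. 322.] 7056.0 centre [0.5647 0.1944 0.014 ] sides [0.187 0.189 0.161] ang -169.0
side holder [289. 197.] 733.5 centre [ 0.5477 -0.1759  0.01  ] sides [0.078 0.128 0.072] ang -169.4
rodtop [ 0.509 -0.183  0.151]
black top [ 0.479 -0.077  0.141]
yellow top [ 0.619 -0.175  0.141]
amber [ 0.534 -0.349  0.095]
brown sleeve [ 0.358 -0.237  0.055]
jar [0.751 0.015 0.085]
carton [0.517 0.359 0.04 ]
tubemouth [0.561 0.198 0.125]
```

View pics/crop0.png

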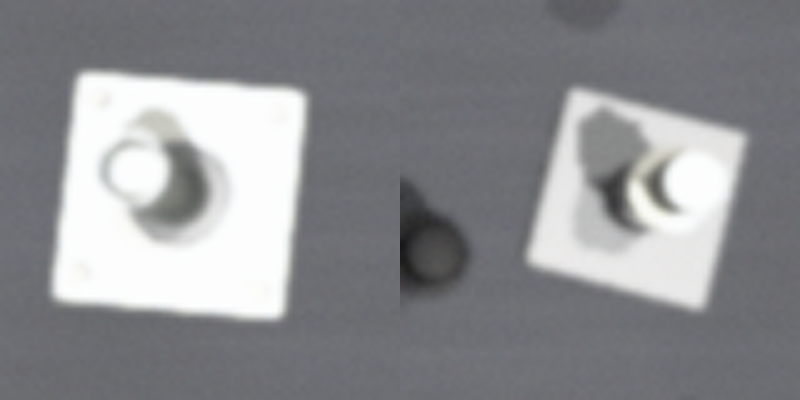

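```bash
cat >> h.py <<'E'
def delta(target):
    s=status.state();return np.array(s["tcp_rot"]).T@(np.array(target)-s["eef_pos"])
E
python3 - <<'E'
from h import *
p=viewer.camera_params("top")
T=[(170.4,189.4),(216.2,193.4),(212.4,239),(165.6,235)];H=[(339,212.4),(374.6,221.6),(366,257),(330.4,247.6)]
for q,z in((T,.014),(H,.01)):
    W=np.array([ray(p,a,z) for a in q]);print(W.mean(0).round(4),np.linalg.norm(np.diff(W,axis=0),axis=1).round(4))
print("rodtop",ray(p,(363.6,231.4),.151).round(4),"mouth",ray(p,(183,209.4),.125).round(4))
print(delta([.46,.3,.26]).round(3),delta([.50,-.185,.26]).round(3), delta([.50,-.185,.26])-delta([.46,.3,.26]))
E
```

```text
[0.5607 0.2019 0.014 ] [0.1111 0.1103 0.1122]
[ 0.5087 -0.1861  0.01  ] [0.0888 0.0881 0.0881]
rodtop [ 0.5085 -0.184   0.151 ] mouth [0.56   0.1976 0.125 ]
[-0.301 -0.215 -0.029] [-0.532 -0.643 -0.028] [-0.23162784 -0.42798716  0.00072904]
```

Emit:
apply_moves:
  motion:
    - {"delta_pos": [-0.03, -0.0215, -0.003]}
    - {"delta_pos": [-0.03, -0.0215, -0.003]}
    - {"delta_pos": [-0.03, -0.0215, -0.003]}
    - {"delta_pos": [-0.03, -0.0215, -0.003]}
    - {"delta_pos": [-0.03, -0.0215, -0.003]}
    - {"delta_pos": [-0.03, -0.0215, -0.003]}
    - {"delta_pos": [-0.03, -0.0215, -0.003]}
    - {"delta_pos": [-0.03, -0.0215, -0.003]}
    - {"delta_pos": [-0.03, -0.0215, -0.003]}
    - {"delta_pos": [-0.03, -0.0215, -0.003]}

```text
schema error: expected keys delta_pos, turn, fingers
```

Emit:
apply_moves:
  motion:
    - {"delta_pos": [-0.03, -0.0215, -0.003], "turn": [0, 0, 0], "fingers": 1}
    - {"delta_pos": [-0.03, -0.0215, -0.003], "turn": [0, 0, 0], "fingers": 1}
    - {"delta_pos": [-0.03, -0.0215, -0.003], "turn": [0, 0, 0], "fingers": 1}
    - {"delta_pos": [-0.03, -0.0215, -0.003], "turn": [0, 0, 0], "fingers": 1}
    - {"delta_pos": [-0.03, -0.0215, -0.003], "turn": [0, 0, 0], "fingers": 1}
    - {"delta_pos": [-0.03, -0.0215, -0.003], "turn": [0, 0, 0], "fingers": 1}
    - {"delta_pos": [-0.03, -0.0215, -0.003], "turn": [0, 0, 0], "fingers": 1}
    - {"delta_pos": [-0.03, -0.0215, -0.003], "turn": [0, 0, 0], "fingers": 1}
    - {"delta_pos": [-0.03, -0.0215, -0.003], "turn": [0, 0, 0], "fingers": 1}
    - {"delta_pos": [-0.03, -0.0215, -0.003], "turn": [0, 0, 0], "fingers": 1}

```text
time: 1.1
eef_pos: [0.46, 0.299, 0.2611]
tcp_rot: [[-0.916, 0.402, -0.0], [0.402, 0.916, -0.0], [0.0, -0.0, -1.0]]
ft_force: [1.0, -0.1, 0.4]
finger_gap: 0.0852
```

Emit:
apply_moves:
  motion:
    - {"delta_pos": [-0.02, -0.0353, 0], "turn": [0, 0, 0], "fingers": 0.7}
    - {"delta_pos": [-0.02, -0.0353, 0], "turn": [0, 0, 0], "fingers": 0.7}
    - {"delta_pos": [-0.02, -0.0353, 0], "turn": [0, 0, 0], "fingers": 0.7}
    - {"delta_pos": [-0.02, -0.0353, 0], "turn": [0, 0, 0], "fingers": 0.7}
    - {"delta_pos": [-0.02, -0.0353, 0], "turn": [0, 0, 0], "fingers": 0.7}
    - {"delta_pos": [-0.02, -0.0353, 0], "turn": [0, 0, 0], "fingers": 0.7}
    - {"delta_pos": [-0.02, -0.0353, 0], "turn": [0, 0, 0], "fingers": 0.7}
    - {"delta_pos": [-0.02, -0.0353, 0], "turn": [0, 0, 0], "fingers": 0.7}
    - {"delta_pos": [-0.02, -0.0353, 0], "turn": [0, 0, 0], "fingers": 0.7}
    - {"delta_pos": [-0.02, -0.0353, 0], "turn": [0, 0, 0], "fingers": 0.7}
    - {"delta_pos": [-0.02, -0.0353, 0], "turn": [0, 0, 0], "fingers": 0.7}
    - {"delta_pos": [-0.02, -0.0353, 0], "turn": [0, 0, 0], "fingers": 0.7}

```text
time: 2.3
eef_pos: [0.5087, -0.1853, 0.2611]
tcp_rot: [[-0.916, 0.402, -0.0], [0.402, 0.916, 0.0], [0.0, 0.0, -1.0]]
ft_force: [0.6, -0.0, 0.1]
finger_gap: 0.0595
```

```bash
python3 - <<'E'
from h import *
p=viewer.camera_params("wrist");im=viewer.camera("wrist")[:,:,::-1].copy();cv2.imwrite("pics/w1.png",im)
print({k:np.round(v,3).tolist() for k,v in p.items()})
print(proj(p,[.5087,-.185,.151]))
E
```

```text
{'fx': 378.049, 'fy': 378.049, 'cx': 280.025, 'cy': 206.46, 'origin': [0.438, -0.155, 0.403], 'orientation': [[0.401, 0.876, 0.266], [0.916, -0.384, -0.117], [0.0, 0.291, -0.957]]}
(np.float64(281.4662776254063), np.float64(206.97698240667538))
```

View pics/w1.png

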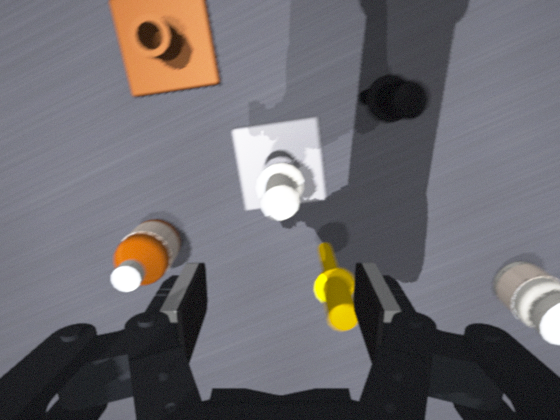

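The wrist view shows the rod's top at about (281,203), against a predicted (281,207). That is about 2 mm off. The finger path is clear of the yellow and black rods, so I descend and grip.

Emit:
apply_moves:
  motion:
    - {"delta_pos": [0.001, 0, 0.018], "turn": [0, 0, 0], "fingers": 0.7}
    - {"delta_pos": [0, 0, 0.02], "turn": [0, 0, 0], "fingers": 0.7}
    - {"delta_pos": [0, 0, 0.02], "turn": [0, 0, 0], "fingers": 0.7}
    - {"delta_pos": [0, 0, 0.02], "turn": [0, 0, 0], "fingers": 0.7}
    - {"delta_pos": [0, 0, 0.02], "turn": [0, 0, 0], "fingers": 0.7}
    - {"delta_pos": [0, 0, 0.02], "turn": [0, 0, 0], "fingers": 0.7}
    - {"delta_pos": [0, 0, 0.02], "turn": [0, 0, 0], "fingers": 0.7}
    - {"delta_pos": [0, 0, 0.009], "turn": [0, 0, 0], "fingers": 0.7}
    - {"delta_pos": [0, 0, 0], "turn": [0, 0, 0], "fingers": 0.5}
    - {"delta_pos": [0, 0, 0], "turn": [0, 0, 0], "fingers": 0.4}

```text
time: 3.35
eef_pos: [0.5084, -0.1835, 0.1148]
tcp_rot: [[-0.916, 0.402, 0.0], [0.402, 0.916, -0.0], [-0.0, -0.0, -1.0]]
ft_force: [-0.2, -0.5, 0.9]
finger_gap: 0.0345
```

Emit:
apply_moves:
  motion:
    - {"delta_pos": [0, 0, 0], "turn": [0, 0, 0], "fingers": 0}
    - {"delta_pos": [0, 0, 0], "turn": [0, 0, 0], "fingers": 0}
    - {"delta_pos": [0, 0, 0], "turn": [0, 0, 0], "fingers": 0}
    - {"delta_pos": [0, 0, 0], "turn": [0, 0, 0], "fingers": 0}
    - {"delta_pos": [0, 0, 0], "turn": [0, 0, 0], "fingers": 0}
    - {"delta_pos": [0, 0, 0], "turn": [0, 0, 0], "fingers": 0}

```text
time: 3.95
eef_pos: [0.5091, -0.1837, 0.1154]
tcp_rot: [[-0.916, 0.402, 0.002], [0.402, 0.916, -0.0], [-0.002, 0.001, -1.0]]
ft_force: [-0.4, 0.5, 5.2]
finger_gap: 0.0249
```

Emit:
apply_moves:
  motion:
    - {"delta_pos": [0, 0, -0.005], "turn": [0, 0, 0], "fingers": 0}
    - {"delta_pos": [0, 0, -0.01], "turn": [0, 0, 0], "fingers": 0}
    - {"delta_pos": [0, 0, -0.015], "turn": [0, 0, 0], "fingers": 0}
    - {"delta_pos": [0, 0, -0.02], "turn": [0, 0, 0], "fingers": 0}
    - {"delta_pos": [0, 0, -0.02], "turn": [0, 0, 0], "fingers": 0}
    - {"delta_pos": [0, 0, -0.02], "turn": [0, 0, 0], "fingers": 0}
    - {"delta_pos": [0, 0, -0.02], "turn": [0, 0, 0], "fingers": 0}
    - {"delta_pos": [0, 0, -0.02], "turn": [0, 0, 0], "fingers": 0}
    - {"delta_pos": [0, 0, -0.02], "turn": [0, 0, 0], "fingers": 0}
    - {"delta_pos": [0, 0, -0.01], "turn": [0, 0, 0], "fingers": 0}
    - {"delta_pos": [0, 0, 0], "turn": [0, 0, 0], "fingers": 0}

```text
time: 5.05
eef_pos: [0.5087, -0.1836, 0.2757]
tcp_rot: [[-0.916, 0.402, 0.003], [0.402, 0.916, -0.0], [-0.003, 0.001, -1.0]]
ft_force: [-1.0, -0.2, -1.6]
finger_gap: 0.0249
```

Emit:
apply_moves:
  motion:
    - {"delta_pos": [0.0107, 0.0371, 0], "turn": [0, 0, 0], "fingers": 0}
    - {"delta_pos": [0.0107, 0.0371, 0], "turn": [0, 0, 0], "fingers": 0}
    - {"delta_pos": [0.0107, 0.0371, 0], "turn": [0, 0, 0], "fingers": 0}
    - {"delta_pos": [0.0107, 0.0371, 0], "turn": [0, 0, 0], "fingers": 0}
    - {"delta_pos": [0.0107, 0.0371, 0], "turn": [0, 0, 0], "fingers": 0}
    - {"delta_pos": [0.0107, 0.0371, 0], "turn": [0, 0, 0], "fingers": 0}
    - {"delta_pos": [0.0107, 0.0371, 0], "turn": [0, 0, 0], "fingers": 0}
    - {"delta_pos": [0.0107, 0.0371, 0], "turn": [0, 0, 0], "fingers": 0}
    - {"delta_pos": [0.0107, 0.0371, 0], "turn": [0, 0, 0], "fingers": 0}
    - {"delta_pos": [0.0107, 0.0371, 0], "turn": [0, 0, 0], "fingers": 0}
    - {"delta_pos": [0, 0, 0], "turn": [0, 0, 0], "fingers": 0}
    - {"delta_pos": [0, 0, 0], "turn": [0, 0, 0], "fingers": 0}

```text
time: 6.25
eef_pos: [0.5585, 0.2001, 0.2727]
tcp_rot: [[-0.917, 0.4, -0.002], [0.4, 0.917, -0.002], [0.002, -0.002, -1.0]]
ft_force: [0.7, -1.2, -1.0]
finger_gap: 0.0247
```

```bash
python3 - <<'E'
from h import *
s=status.state();e=np.array(s["eef_pos"]);print(e,s["ft_force"])
out=[]
for n in("wrist","side"):
    p=viewer.camera_params(n);im=viewer.camera(n)[:,:,::-1].copy();cv2.imwrite(f"pics/{n}2.png",im)
    for nm,X in(("mouth",[.56,.1997,.125]),("foot",[e[0],e[1],e[2]-.105]),("collar",[e[0],e[1],e[2]-.017]),("base",[.56,.1997,.014])): 
        print(n,nm,np.round(proj(p,X),1))
w=cv2.imread("pics/wrist2.png");s=cv2.imread("pics/side2.png")
u,v=map(int,proj(viewer.camera_params("side"),[.56,.2,.14]))
c=s[v-70:v+70,u-65:u+65]
cv2.imwrite("pics/c2.png",np.hstack([w[:, 130:430],cv2.resize(c,(390,420),interpolation=2)]));print(u-65,v-70)
E
```

```text
[0.55848444 0.20005409 0.27267021] [ 0.71243498 -1.1557165  -0.96827822]
wrist mouth [281.8 195.4]
wrist foot [281.5 209.6]
wrist collar [281.8 266.3]
wrist base [281.6 168.3]
side mouth [243.9 292.8]
side foot [242.7 280.4]
side collar [238.  250.2]
side base [248.5 321.5]
178 218
```

View pics/c2.png

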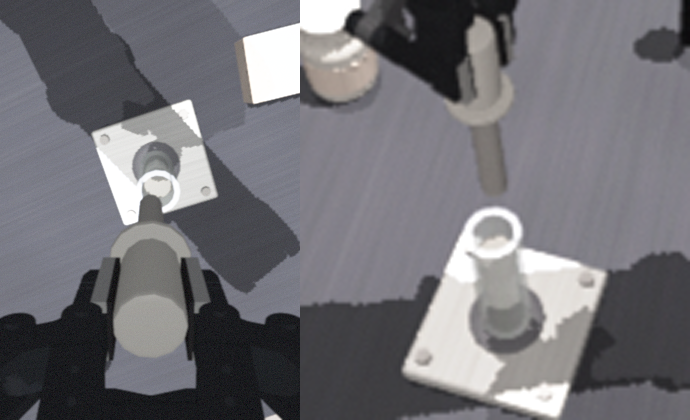

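The rod is held without visible tilt. In the wrist view the mouth is at about (288,190) and the foot at about (280,205). In the side view the mouth is at about (242.7,295.7). I compute the correction from these.

```bash
python3 - <<'E'
from h import *
P={n:viewer.camera_params(n) for n in("wrist","side","top")}
for n,b in(("wrist",(262,165,315,212)),("side",(228,280,258,308))):
    im=cv2.imread(f"pics/{n}2.png");x0,y0,x1,y1=b
    g=im[y0:y1,x0:x1].min(2)
    for t in (215,235):
        cs,_=cv2.findContours((g>t).astype(np.uint8),0,2)
        for c in cs:
            if cv2.contourArea(c)>60:
                (a,d),ax,an=cv2.fitEllipse(c);uv=(a+x0,d+y0);print(n,t,np.round(uv,1),np.round(ax,1),ray(P[n],uv,.125).round(4))
print("manual",ray(P["wrist"],(288,190),.125).round(4),ray(P["side"],(242.7,295.7),.125).round(4))
w=cv2.resize(cv2.imread("pics/wrist2.png")[150:270,220:340],None,fx=5,fy=5,interpolation=2)
cv2.imwrite("pics/w2z.png",w)
E
```

```text
wrist 215 [287.5 190.4] [45.8 55.2] [0.559 0.203 0.125]
wrist 235 [298.3 193.7] [19.2 32.1] [0.5649 0.2098 0.125 ]
wrist 235 [283.3 193.8] [37.8 46.1] [0.5602 0.1988 0.125 ]
side 215 [240.3 296.4] [15.6 24.1] [0.5646 0.2084 0.125 ]
side 235 [240.  297.1] [15.3 24. ] [0.5647 0.2099 0.125 ]
manual [0.5588 0.2035 0.125 ] [0.5606 0.2061 0.125 ]
```

View pics/w2z.png

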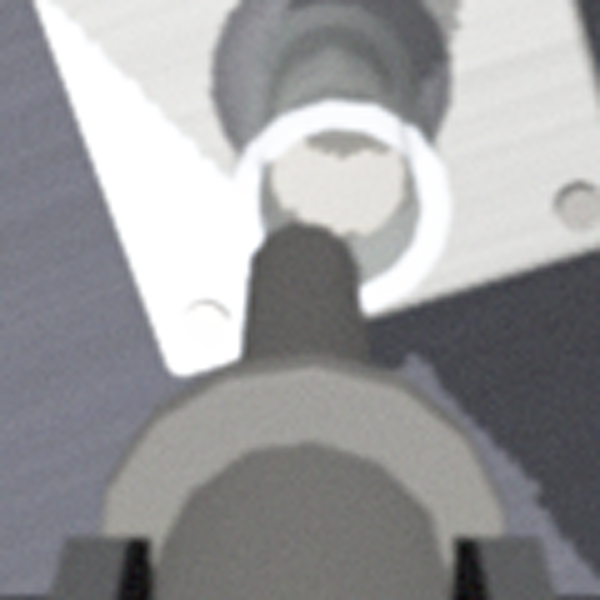

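Both views put the mouth about 6 mm further along tool +y than the foot, with tool x aligned. I correct that and start down.

Emit:
apply_moves:
  motion:
    - {"delta_pos": [0, 0.006, 0], "turn": [0, 0, 0], "fingers": 0}
    - {"delta_pos": [0, 0, 0.01], "turn": [0, 0, 0], "fingers": 0}
    - {"delta_pos": [0, 0, 0.01], "turn": [0, 0, 0], "fingers": 0}
    - {"delta_pos": [0, 0, 0.01], "turn": [0, 0, 0], "fingers": 0}
    - {"delta_pos": [0, 0, 0.005], "turn": [0, 0, 0], "fingers": 0}
    - {"delta_pos": [0, 0, 0], "turn": [0, 0, 0], "fingers": 0}

```text
time: 6.95
eef_pos: [0.5611, 0.2045, 0.238]
tcp_rot: [[-0.916, 0.402, -0.002], [0.402, 0.916, -0.001], [0.001, -0.002, -1.0]]
ft_force: [-0.9, 0.0, -1.5]
finger_gap: 0.0247
```

```bash
python3 - <<'E'
from h import *
w=viewer.camera("wrist")[:,:,::-1];s=viewer.camera("side")[:,:,::-1]
cv2.imwrite("pics/z3.png",np.hstack([cv2.resize(w[150:270,230:330],(400,480),interpolation=2),cv2.resize(s[250:330,208:274],(396,480),interpolation=2)]))
print(status.state()["ft_force"],status.state()["eef_pos"])
E
```

```text
[ 0.34889652  0.06610815 -0.79746246] [0.56185596 0.20476521 0.23930411]
```

View pics/z3.png

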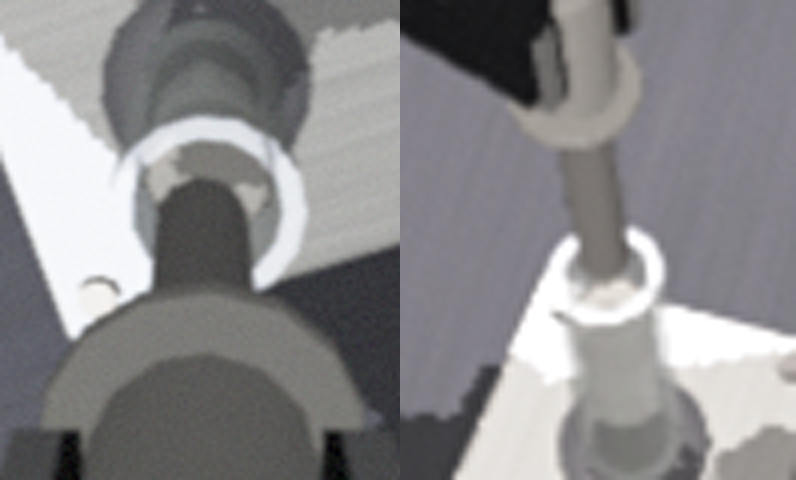

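Emit:
apply_moves:
  motion:
    - {"delta_pos": [0, 0.0015, 0.004], "turn": [0, 0, 0], "fingers": 0}
    - {"delta_pos": [0, 0, 0.004], "turn": [0, 0, 0], "fingers": 0}
    - {"delta_pos": [0, 0, 0.004], "turn": [0, 0, 0], "fingers": 0}
    - {"delta_pos": [0, 0, 0.003], "turn": [0, 0, 0], "fingers": 0}
    - {"delta_pos": [0, 0, 0.003], "turn": [0, 0, 0], "fingers": 0}
    - {"delta_pos": [0, 0, 0.003], "turn": [0, 0, 0], "fingers": 0}
    - {"delta_pos": [0, 0, 0.003], "turn": [0, 0, 0], "fingers": 0}

```text
time: 7.75
eef_pos: [0.5624, 0.2062, 0.2151]
tcp_rot: [[-0.916, 0.402, 0.0], [0.402, 0.916, 0.0], [-0.0, 0.0, -1.0]]
ft_force: [0.5, 0.6, -1.1]
finger_gap: 0.0244
```

Emit:
apply_moves:
  motion:
    - {"delta_pos": [0, 0, 0.002], "turn": [0, 0, 0], "fingers": 0}
    - {"delta_pos": [0, 0, 0.002], "turn": [0, 0, 0], "fingers": 0}
    - {"delta_pos": [0, 0, 0.002], "turn": [0, 0, 0], "fingers": 0}
    - {"delta_pos": [0, 0, 0.002], "turn": [0, 0, 0], "fingers": 0}
    - {"delta_pos": [0, 0, 0.002], "turn": [0, 0, 0], "fingers": 0}

```text
time: 8.25
eef_pos: [0.5626, 0.2063, 0.2055]
tcp_rot: [[-0.916, 0.402, 0.001], [0.402, 0.916, 0.0], [-0.0, 0.001, -1.0]]
ft_force: [-0.4, -0.9, 0.9]
finger_gap: 0.0248
```

Emit:
apply_moves:
  motion:
    - {"delta_pos": [0, 0, 0.002], "turn": [0, 0, 0], "fingers": 0}
    - {"delta_pos": [0, 0, 0.002], "turn": [0, 0, 0], "fingers": 0}
    - {"delta_pos": [0, 0, 0.002], "turn": [0, 0, 0], "fingers": 0}
    - {"delta_pos": [0, 0, 0.002], "turn": [0, 0, 0], "fingers": 0}
    - {"delta_pos": [0, 0, 0.002], "turn": [0, 0, 0], "fingers": 0}

```text
time: 8.75
eef_pos: [0.5624, 0.2062, 0.1952]
tcp_rot: [[-0.916, 0.402, 0.0], [0.402, 0.916, 0.0], [-0.0, 0.0, -1.0]]
ft_force: [0.8, -0.1, 0.3]
finger_gap: 0.0248
```

Emit:
apply_moves:
  motion:
    - {"delta_pos": [0, 0, 0.002], "turn": [0, 0, 0], "fingers": 0}
    - {"delta_pos": [0, 0, 0.002], "turn": [0, 0, 0], "fingers": 0}
    - {"delta_pos": [0, 0, 0.002], "turn": [0, 0, 0], "fingers": 0}
    - {"delta_pos": [0, 0, 0.002], "turn": [0, 0, 0], "fingers": 0}
    - {"delta_pos": [0, 0, 0.002], "turn": [0, 0, 0], "fingers": 0}

```text
time: 9.25
eef_pos: [0.5625, 0.2062, 0.1852]
tcp_rot: [[-0.916, 0.402, 0.0], [0.402, 0.916, 0.0], [-0.0, 0.0, -1.0]]
ft_force: [-0.0, 0.2, 2.1]
finger_gap: 0.0248
```

Emit:
apply_moves:
  motion:
    - {"delta_pos": [0, 0, 0.001], "turn": [0, 0, 0], "fingers": 0}
    - {"delta_pos": [0, 0, 0.001], "turn": [0, 0, 0], "fingers": 0}
    - {"delta_pos": [0, 0, 0.001], "turn": [0, 0, 0], "fingers": 0}

```text
time: 9.55
eef_pos: [0.5625, 0.2062, 0.1823]
tcp_rot: [[-0.916, 0.402, 0.0], [0.402, 0.916, 0.0], [-0.0, 0.0, -1.0]]
ft_force: [-0.1, 0.3, 2.3]
finger_gap: 0.0246
```

Emit:
apply_moves:
  motion:
    - {"delta_pos": [0, 0, 0.001], "turn": [0, 0, 0], "fingers": 0}
    - {"delta_pos": [0, 0, 0.001], "turn": [0, 0, 0], "fingers": 0}

```text
time: 9.75
eef_pos: [0.5624, 0.2062, 0.1803]
tcp_rot: [[-0.916, 0.402, 0.0], [0.402, 0.916, 0.0], [-0.0, 0.0, -1.0]]
ft_force: [0.6, -0.2, 1.6]
finger_gap: 0.0247
```

Emit:
apply_moves:
  motion:
    - {"delta_pos": [0, 0, 0.001], "turn": [0, 0, 0], "fingers": 0}
    - {"delta_pos": [0, 0, 0.001], "turn": [0, 0, 0], "fingers": 0}

```text
time: 9.95
eef_pos: [0.5624, 0.2062, 0.1783]
tcp_rot: [[-0.916, 0.402, 0.0], [0.402, 0.916, 0.0], [-0.0, 0.0, -1.0]]
ft_force: [0.6, 0.6, 2.5]
finger_gap: 0.0247
```

Emit:
apply_moves:
  motion:
    - {"delta_pos": [0, 0, 0.001], "turn": [0, 0, 0], "fingers": 0}
    - {"delta_pos": [0, 0, 0.001], "turn": [0, 0, 0], "fingers": 0}

```text
time: 10.15
eef_pos: [0.5624, 0.2062, 0.1762]
tcp_rot: [[-0.916, 0.402, -0.0], [0.402, 0.916, 0.0], [0.0, 0.0, -1.0]]
ft_force: [0.3, -0.6, 3.2]
finger_gap: 0.0248
```

Emit:
apply_moves:
  motion:
    - {"delta_pos": [0, 0, 0.001], "turn": [0, 0, 0], "fingers": 0}
    - {"delta_pos": [0, 0, 0.001], "turn": [0, 0, 0], "fingers": 0}

```text
time: 10.35
eef_pos: [0.5624, 0.2062, 0.1742]
tcp_rot: [[-0.916, 0.402, 0.0], [0.402, 0.916, 0.0], [-0.0, 0.0, -1.0]]
ft_force: [-1.1, 0.3, 2.5]
finger_gap: 0.0247
```

Emit:
apply_moves:
  motion:
    - {"delta_pos": [0, 0, 0.001], "turn": [0, 0, 0], "fingers": 0}
    - {"delta_pos": [0, 0, 0.001], "turn": [0, 0, 0], "fingers": 0}

```text
time: 10.55
eef_pos: [0.5624, 0.2062, 0.1722]
tcp_rot: [[-0.916, 0.402, 0.0], [0.402, 0.916, 0.0], [-0.0, 0.0, -1.0]]
ft_force: [0.6, -0.1, 2.5]
finger_gap: 0.0244
```

Emit:
apply_moves:
  motion:
    - {"delta_pos": [0, 0, 0.001], "turn": [0, 0, 0], "fingers": 0}
    - {"delta_pos": [0, 0, 0.001], "turn": [0, 0, 0], "fingers": 0}

```text
time: 10.75
eef_pos: [0.5628, 0.2062, 0.171]
tcp_rot: [[-0.916, 0.402, 0.001], [0.402, 0.916, 0.0], [-0.001, 0.001, -1.0]]
ft_force: [-0.6, -0.4, 10.8]
finger_gap: 0.0246
```

Emit:
apply_moves:
  motion:
    - {"delta_pos": [0, 0, 0.001], "turn": [0, 0, 0], "fingers": 0}
    - {"delta_pos": [0, 0, 0.0005], "turn": [0, 0, 0], "fingers": 0}

```text
time: 10.95
eef_pos: [0.5632, 0.2062, 0.1704]
tcp_rot: [[-0.915, 0.402, 0.001], [0.402, 0.915, 0.001], [-0.001, 0.001, -1.0]]
ft_force: [-2.2, -0.9, 16.4]
finger_gap: 0.0247
```

Emit:
apply_moves:
  motion:
    - {"delta_pos": [0, 0, 0.0006], "turn": [0, 0, 0], "fingers": 0}
    - {"delta_pos": [0, 0, 0], "turn": [0, 0, 0], "fingers": 0}

```text
time: 11.15
eef_pos: [0.5633, 0.2062, 0.1701]
tcp_rot: [[-0.915, 0.402, 0.002], [0.402, 0.915, 0.001], [-0.001, 0.002, -1.0]]
ft_force: [-2.2, -1.0, 15.0]
finger_gap: 0.0247
```

Emit:
apply_moves:
  motion:
    - {"delta_pos": [0, 0, 0], "turn": [0, 0, 0], "fingers": 0}
    - {"delta_pos": [0, 0, 0], "turn": [0, 0, 0], "fingers": 0}
    - {"delta_pos": [0, 0, 0], "turn": [0, 0, 0], "fingers": 0}
    - {"delta_pos": [0, 0, 0], "turn": [0, 0, 0], "fingers": 0}

```text
time: 11.55
eef_pos: [0.5633, 0.2062, 0.1702]
tcp_rot: [[-0.915, 0.402, 0.002], [0.402, 0.915, 0.001], [-0.001, 0.002, -1.0]]
ft_force: [-2.5, -0.8, 13.8]
finger_gap: 0.0247
```

Emit:
apply_moves:
  motion:
    - {"delta_pos": [0, 0, 0], "turn": [0, 0, 0], "fingers": 0}
    - {"delta_pos": [0, 0, 0], "turn": [0, 0, 0], "fingers": 0}
    - {"delta_pos": [0, 0, 0], "turn": [0, 0, 0], "fingers": 0}
    - {"delta_pos": [0, 0, 0], "turn": [0, 0, 0], "fingers": 0}

```text
time: 11.95
eef_pos: [0.5633, 0.2062, 0.1701]
tcp_rot: [[-0.915, 0.402, 0.002], [0.402, 0.915, 0.001], [-0.001, 0.002, -1.0]]
ft_force: [-3.1, -0.8, 15.3]
finger_gap: 0.0246
```

Emit:
apply_moves:
  motion:
    - {"delta_pos": [0, 0, 0.0005], "turn": [0, 0, 0], "fingers": 0}
    - {"delta_pos": [0, 0, 0.0005], "turn": [0, 0, 0], "fingers": 0}
    - {"delta_pos": [0, 0, 0], "turn": [0, 0, 0], "fingers": 0}

```text
time: 12.25
eef_pos: [0.5636, 0.2063, 0.1697]
tcp_rot: [[-0.915, 0.402, 0.002], [0.402, 0.915, 0.001], [-0.002, 0.002, -1.0]]
ft_force: [-3.4, -2.0, 19.6]
finger_gap: 0.0249
```

Emit:
apply_moves:
  motion:
    - {"delta_pos": [0, 0, 0], "turn": [0, 0, 0], "fingers": 0}
    - {"delta_pos": [0, 0, 0], "turn": [0, 0, 0], "fingers": 0}

```text
time: 12.45
eef_pos: [0.5635, 0.2063, 0.1697]
tcp_rot: [[-0.915, 0.402, 0.002], [0.402, 0.915, 0.001], [-0.002, 0.002, -1.0]]
ft_force: [-3.0, -1.9, 19.2]
finger_gap: 0.0244
```

Emit:
apply_moves:
  motion:
    - {"delta_pos": [0, 0, 0], "turn": [0, 0, 0], "fingers": 0}
    - {"delta_pos": [0, 0, 0], "turn": [0, 0, 0], "fingers": 0}
    - {"delta_pos": [0, 0, 0], "turn": [0, 0, 0], "fingers": 0}
    - {"delta_pos": [0, 0, 0], "turn": [0, 0, 0], "fingers": 0}
    - {"delta_pos": [0, 0, 0], "turn": [0, 0, 0], "fingers": 0}
    - {"delta_pos": [0, 0, 0], "turn": [0, 0, 0], "fingers": 0}
    - {"delta_pos": [0, 0, 0], "turn": [0, 0, 0], "fingers": 0}

```text
time: 13.15
eef_pos: [0.5635, 0.2063, 0.1697]
tcp_rot: [[-0.915, 0.402, 0.002], [0.402, 0.915, 0.001], [-0.002, 0.002, -1.0]]
ft_force: [-2.8, -1.7, 18.5]
finger_gap: 0.0244
```

```bash
python3 - <<'E'
from h import *
s=viewer.camera("side")[:,:,::-1];print(status.state()["ft_force"],status.state()["eef_pos"],status.state()["time"])
cv2.imwrite("pics/s4.png",cv2.resize(s[265:345,208:288],(600,600),interpolation=2))
E
```

```text
[-2.62785023 -1.22489036 18.56255279] [0.56356737 0.20622362 0.16973216] 13.2
```

View pics/s4.png

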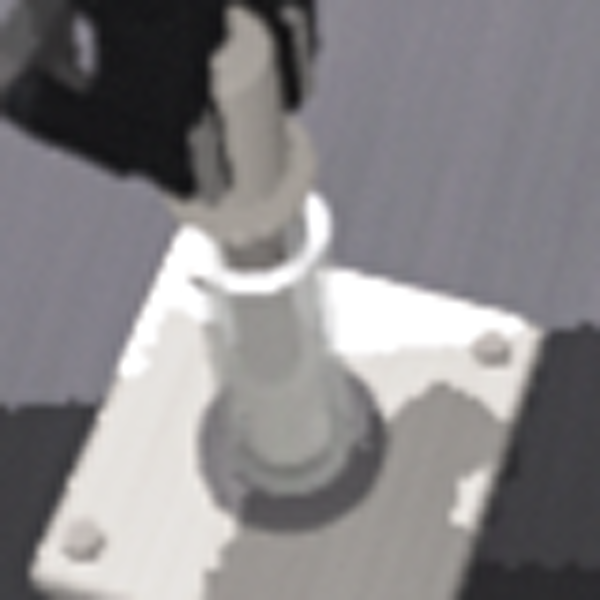

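The push held steady at about 20 N for over 0.9 s with no movement, and the rod's foot is deep in the tube with white right up under it. I withdraw.

Emit:
apply_moves:
  motion:
    - {"delta_pos": [0, 0, -0.001], "turn": [0, 0, 0], "fingers": 0}
    - {"delta_pos": [0, 0, -0.002], "turn": [0, 0, 0], "fingers": 0}
    - {"delta_pos": [0, 0, -0.005], "turn": [0, 0, 0], "fingers": 0}
    - {"delta_pos": [0, 0, -0.01], "turn": [0, 0, 0], "fingers": 0}
    - {"delta_pos": [0, 0, -0.015], "turn": [0, 0, 0], "fingers": 0}
    - {"delta_pos": [0, 0, -0.015], "turn": [0, 0, 0], "fingers": 0}
    - {"delta_pos": [0, 0, -0.015], "turn": [0, 0, 0], "fingers": 0}
    - {"delta_pos": [0, 0, -0.015], "turn": [0, 0, 0], "fingers": 0}
    - {"delta_pos": [0, 0, -0.015], "turn": [0, 0, 0], "fingers": 0}
    - {"delta_pos": [0, 0, -0.015], "turn": [0, 0, 0], "fingers": 0}
    - {"delta_pos": [0, 0, 0], "turn": [0, 0, 0], "fingers": 0}
    - {"delta_pos": [0, 0, 0], "turn": [0, 0, 0], "fingers": 0}

```text
time: 14.4
eef_pos: [0.5624, 0.2062, 0.2755]
tcp_rot: [[-0.916, 0.402, 0.001], [0.402, 0.916, 0.0], [-0.0, 0.001, -1.0]]
ft_force: [-0.2, -0.1, -2.2]
finger_gap: 0.0246
```

```bash
python3 - <<'E'
from h import *
print(delta([.5088,-.1836,.276]).round(4),status.state()["ft_force"])
E
```

```text
[-0.1077 -0.3784 -0.0006] [-0.18615519 -0.11803348 -2.15218801]
```

Emit:
apply_moves:
  motion:
    - {"delta_pos": [-0.0107, -0.03785, 0], "turn": [0, 0, 0], "fingers": 0}
    - {"delta_pos": [-0.0107, -0.03785, 0], "turn": [0, 0, 0], "fingers": 0}
    - {"delta_pos": [-0.0107, -0.03785, 0], "turn": [0, 0, 0], "fingers": 0}
    - {"delta_pos": [-0.0107, -0.03785, 0], "turn": [0, 0, 0], "fingers": 0}
    - {"delta_pos": [-0.0107, -0.03785, 0], "turn": [0, 0, 0], "fingers": 0}
    - {"delta_pos": [-0.0107, -0.03785, 0], "turn": [0, 0, 0], "fingers": 0}
    - {"delta_pos": [-0.0107, -0.03785, 0], "turn": [0, 0, 0], "fingers": 0}
    - {"delta_pos": [-0.0107, -0.03785, 0], "turn": [0, 0, 0], "fingers": 0}
    - {"delta_pos": [-0.0107, -0.03785, 0], "turn": [0, 0, 0], "fingers": 0}
    - {"delta_pos": [-0.0107, -0.03785, 0], "turn": [0, 0, 0], "fingers": 0}
    - {"delta_pos": [0, 0, 0], "turn": [0, 0, 0], "fingers": 0}
    - {"delta_pos": [0, 0, 0], "turn": [0, 0, 0], "fingers": 0}

```text
time: 15.6
eef_pos: [0.5073, -0.1842, 0.2744]
tcp_rot: [[-0.915, 0.405, -0.002], [0.405, 0.915, 0.0], [0.002, -0.0, -1.0]]
ft_force: [-0.1, 0.8, -2.8]
finger_gap: 0.0247
```

Emit:
apply_moves:
  motion:
    - {"delta_pos": [0, 0, 0.02], "turn": [0, 0, 0], "fingers": 0}
    - {"delta_pos": [0, 0, 0.02], "turn": [0, 0, 0], "fingers": 0}
    - {"delta_pos": [0, 0, 0.02], "turn": [0, 0, 0], "fingers": 0}
    - {"delta_pos": [0, 0, 0.02], "turn": [0, 0, 0], "fingers": 0}
    - {"delta_pos": [0, 0, 0.015], "turn": [0, 0, 0], "fingers": 0}
    - {"delta_pos": [0, 0, 0.005], "turn": [0, 0, 0], "fingers": 0}
    - {"delta_pos": [0, 0, 0], "turn": [0, 0, 0], "fingers": 0}
    - {"delta_pos": [0, 0, 0], "turn": [0, 0, 0], "fingers": 0}

```text
time: 16.4
eef_pos: [0.5087, -0.1829, 0.1757]
tcp_rot: [[-0.916, 0.401, 0.001], [0.401, 0.916, 0.0], [-0.001, 0.0, -1.0]]
ft_force: [-0.2, 0.1, -0.9]
finger_gap: 0.0245
```

```bash
python3 - <<'E'
from h import *
w=viewer.camera("wrist")[:,:,::-1];s=viewer.camera("side")[:,:,::-1]
st=status.state();e=st["eef_pos"];print(e,st["ft_force"],proj(viewer.camera_params("side"),[.509,-.184,.055]),proj(viewer.camera_params("side"),[e[0],e[1],e[2]-.105]))
cv2.imwrite("pics/z5.png",np.hstack([cv2.resize(w[130:280,210:350],(448,480),interpolation=2),cv2.resize(s[140:220,270:330],(350,480),interpolation=2)]))
E
```

```text
[ 0.50879145 -0.18328555  0.17602221] [-0.53260929 -0.89820068 -1.17933716] (np.float64(304.22208564152646), np.float64(183.82990419089418)) (np.float64(304.4091779791336), np.float64(179.46112418029747))
```

View pics/z5.png

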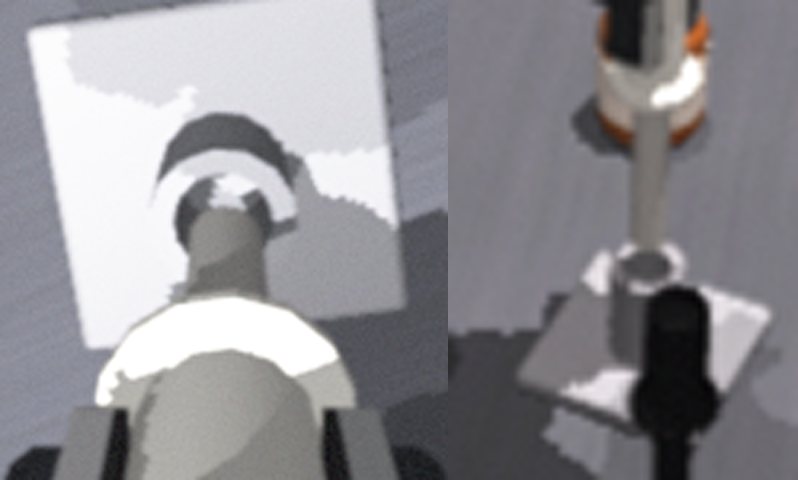

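The foot is centred on the sleeve: shaft at 226 against sleeve 225 in the wrist crop, and 650 against 648 in the side crop. I lower it.

Emit:
apply_moves:
  motion:
    - {"delta_pos": [0, 0, 0.005], "turn": [0, 0, 0], "fingers": 0}
    - {"delta_pos": [0, 0, 0.005], "turn": [0, 0, 0], "fingers": 0}
    - {"delta_pos": [0, 0, 0.005], "turn": [0, 0, 0], "fingers": 0}
    - {"delta_pos": [0, 0, 0.005], "turn": [0, 0, 0], "fingers": 0}
    - {"delta_pos": [0, 0, 0.005], "turn": [0, 0, 0], "fingers": 0}

```text
time: 17.0
eef_pos: [0.508, -0.1834, 0.1496]
tcp_rot: [[-0.916, 0.402, -0.0], [0.402, 0.916, 0.0], [0.0, -0.0, -1.0]]
ft_force: [0.2, -0.3, -1.0]
finger_gap: 0.0244
```

Emit:
apply_moves:
  motion:
    - {"delta_pos": [0, 0, 0.006], "turn": [0, 0, 0], "fingers": 0}
    - {"delta_pos": [0, 0, 0.006], "turn": [0, 0, 0], "fingers": 0}
    - {"delta_pos": [0, 0, 0.006], "turn": [0, 0, 0], "fingers": 0}
    - {"delta_pos": [0, 0, 0.006], "turn": [0, 0, 0], "fingers": 0}
    - {"delta_pos": [0, 0, 0.005], "turn": [0, 0, 0], "fingers": 0}
    - {"delta_pos": [0, 0, 0.002], "turn": [0, 0, 0], "fingers": 0}
    - {"delta_pos": [0, 0, 0], "turn": [0, 0, 0], "fingers": 0}

```text
time: 17.7
eef_pos: [0.5079, -0.1834, 0.1188]
tcp_rot: [[-0.916, 0.402, -0.001], [0.402, 0.916, 0.0], [0.001, -0.0, -1.0]]
ft_force: [-0.5, -0.7, -1.9]
finger_gap: 0.0247
```

Emit:
apply_moves:
  motion:
    - {"delta_pos": [0, 0, 0.001], "turn": [0, 0, 0], "fingers": 0}
    - {"delta_pos": [0, 0, 0.001], "turn": [0, 0, 0], "fingers": 0}
    - {"delta_pos": [0, 0, 0.001], "turn": [0, 0, 0], "fingers": 0}
    - {"delta_pos": [0, 0, 0], "turn": [0, 0, 0], "fingers": 0}

```text
time: 18.1
eef_pos: [0.5081, -0.1834, 0.1162]
tcp_rot: [[-0.916, 0.402, -0.0], [0.402, 0.916, 0.0], [0.0, 0.0, -1.0]]
ft_force: [0.5, -0.2, -1.4]
finger_gap: 0.0244
```

Emit:
apply_moves:
  motion:
    - {"delta_pos": [0, 0, 0.0005], "turn": [0, 0, 0], "fingers": 0}
    - {"delta_pos": [0, 0, 0], "turn": [0, 0, 0], "fingers": 0}

```text
time: 18.3
eef_pos: [0.5081, -0.1834, 0.1157]
tcp_rot: [[-0.916, 0.402, 0.0], [0.402, 0.916, 0.0], [-0.0, 0.0, -1.0]]
ft_force: [-0.2, -0.1, -1.6]
finger_gap: 0.0247
```

Emit:
apply_moves:
  motion:
    - {"delta_pos": [0, 0, 0.0005], "turn": [0, 0, 0], "fingers": 0}
    - {"delta_pos": [0, 0, 0.0005], "turn": [0, 0, 0], "fingers": 0}
    - {"delta_pos": [0, 0, 0], "turn": [0, 0, 0], "fingers": 0}

```text
time: 18.6
eef_pos: [0.5085, -0.1836, 0.1153]
tcp_rot: [[-0.916, 0.402, 0.001], [0.402, 0.916, 0.0], [-0.001, 0.0, -1.0]]
ft_force: [-1.3, 0.8, 4.8]
finger_gap: 0.0248
```

Emit:
apply_moves:
  motion:
    - {"delta_pos": [0, 0, 0.0005], "turn": [0, 0, 0], "fingers": 0}
    - {"delta_pos": [0, 0, 0], "turn": [0, 0, 0], "fingers": 0}

```text
time: 18.8
eef_pos: [0.5088, -0.1837, 0.1153]
tcp_rot: [[-0.915, 0.402, 0.001], [0.402, 0.915, 0.0], [-0.001, 0.001, -1.0]]
ft_force: [-2.0, 0.5, 9.1]
finger_gap: 0.0244
```

Floor contact comes at the same height as at the start, so the rod did not slip in the grip. I ease off and release.

Emit:
apply_moves:
  motion:
    - {"delta_pos": [0, 0, -0.001], "turn": [0, 0, 0], "fingers": 0}
    - {"delta_pos": [0, 0, 0], "turn": [0, 0, 0], "fingers": 0.35}
    - {"delta_pos": [0, 0, 0], "turn": [0, 0, 0], "fingers": 0.5}
    - {"delta_pos": [0, 0, 0], "turn": [0, 0, 0], "fingers": 0.7}
    - {"delta_pos": [0, 0, 0], "turn": [0, 0, 0], "fingers": 0.7}
    - {"delta_pos": [0, 0, 0], "turn": [0, 0, 0], "fingers": 0.7}
    - {"delta_pos": [0, 0, 0], "turn": [0, 0, 0], "fingers": 0.7}

```text
time: 19.5
eef_pos: [0.5081, -0.1834, 0.1152]
tcp_rot: [[-0.916, 0.402, -0.0], [0.402, 0.916, 0.0], [0.0, 0.0, -1.0]]
ft_force: [-0.2, 0.4, -0.0]
finger_gap: 0.0597
```

Emit:
apply_moves:
  motion:
    - {"delta_pos": [0, 0, -0.005], "turn": [0, 0, 0], "fingers": 0.7}
    - {"delta_pos": [0, 0, -0.01], "turn": [0, 0, 0], "fingers": 0.7}
    - {"delta_pos": [0, 0, -0.02], "turn": [0, 0, 0], "fingers": 0.7}
    - {"delta_pos": [0, 0, -0.02], "turn": [0, 0, 0], "fingers": 0.7}
    - {"delta_pos": [0, 0, -0.02], "turn": [0, 0, 0], "fingers": 0.7}
    - {"delta_pos": [0, 0, -0.02], "turn": [0, 0, 0], "fingers": 0.7}
    - {"delta_pos": [0, 0, -0.02], "turn": [0, 0, 0], "fingers": 0.7}
    - {"delta_pos": [0, 0, -0.02], "turn": [0, 0, 0], "fingers": 0.7}
    - {"delta_pos": [0, 0, -0.02], "turn": [0, 0, 0], "fingers": 0.7}
    - {"delta_pos": [0, 0, 0], "turn": [0, 0, 0], "fingers": 0.7}

```text
time: 20.5
eef_pos: [0.5097, -0.1842, 0.2737]
tcp_rot: [[-0.915, 0.403, 0.006], [0.403, 0.915, -0.001], [-0.006, 0.002, -1.0]]
ft_force: [0.7, -0.2, 0.2]
finger_gap: 0.0596
```

```bash
python3 - <<'E'
from h import *
s=viewer.camera("side")[:,:,::-1];w=viewer.camera("wrist")[:,:,::-1]
print(status.state()["ft_force"])
cv2.imwrite("pics/f.png",np.hstack([cv2.resize(s[100:370,170:370],(355,480),interpolation=2),cv2.resize(s[280:330,220:270],(440,480),interpolation=2)]))
cv2.imwrite("pics/fw.png",w)
E
```

```text
[-0.26836611 -1.24921287 -1.17917757]
```

View pics/f.png

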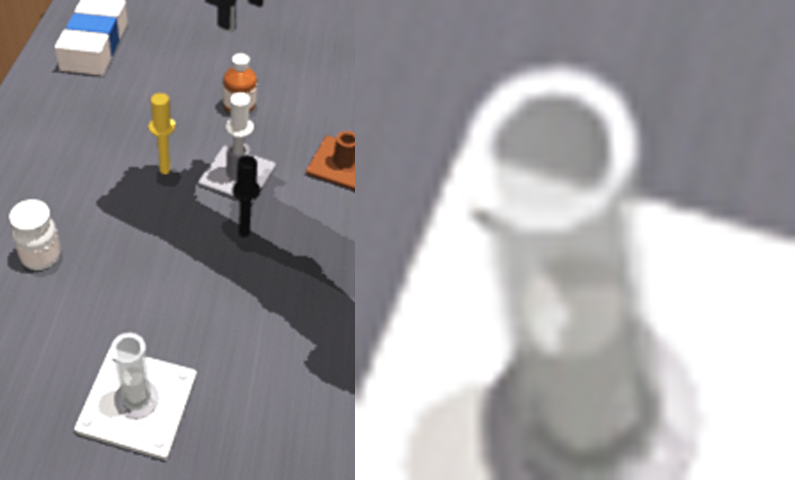

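View pics/fw.png

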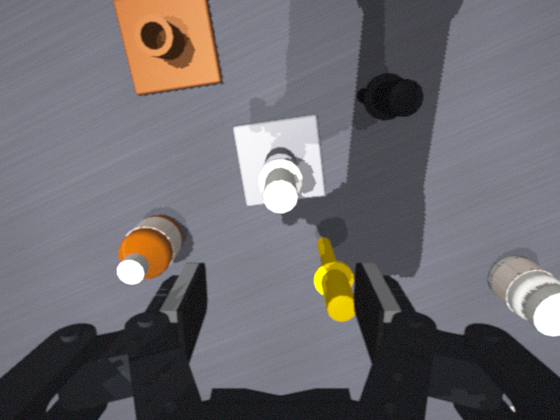

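The rod stands upright in its holder, with its top at (281,195). Nothing else has moved, and the canisters sit as one white column low in the tube. Handing in.

```bash
python3 -c "
from station import arm,status
print(arm.close_job(),status.state()['time'])"
```

```text
the job is handed in; nothing more can be done
the job is handed in; nothing more can be done
```

I pushed both canisters to the bottom of the tube, put the rod back upright in its holder and let go. The job was handed in at about 21 s of the 45 s.

- **Push:** I held about 20 N (wrist reading 18.5 to 19.6 N plus the 1.4 N rod weight) for about 0.9 s. The tool height stayed at 169.7 mm. The highest wrist reading I saw was 19.6 N, but I only read it at the end of each move.
- **Stop height:** the rod's foot ended at about 65 mm. With two 20 mm canisters under it, that puts the stop at roughly 25 mm, within the stated range.
- **Rod:** it met the holder floor at the same tool height as when I gripped it, so it did not slip in the grip.
- **Last pictures:** the rod is upright in the grey holder with the gripper clear. The jar, bottle and look-alikes show no visible movement. The carton by the tube lay outside the last pictures, and nothing went near it.

**Checks that disagreed or were weak:**
- The top camera put the tube mouth about 6 mm from where the wrist and side views did. I used the wrist and side views, and the rod went in cleanly.
- Pushing took about 3.9 N with both canisters moving, just under the stated 4 to 7 N but within the sensor noise of about 1 N.
- That the canisters touch rests on the force, the height and one unbroken white column seen in the tube. I could not see the joint between them.

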